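# Put the therapy battery packs on charge

### The arm

A 6-joint arm with a two-finger parallel gripper is mounted at the origin on the work surface. World frame = base frame: x ahead of the robot, y to its left, z up, the work surface at z = 0. Lengths are in mm, angles in degrees, forces in N, time in s.
With the tool pointing down it reaches from about 425 to 950 mm from the base axis. Payload 3.5 kg.
Tool frame: the origin (TCP) lies midway between the tips of the shut fingers; the grasp point (between the pads) lies 19 mm behind it; z points along the fingers, x is the direction in which the jaws open and shut, and the axes are right-handed (so a half turn about z gives the same grasp; the last joint's range is limited). The gripper opens to 85 mm and grips with 20 to 120 N. Pads are 22 mm wide; open, the fingers measure 114 mm over their backs; the gripper's body (76 mm by 85 mm) begins 54 mm behind the grasp point. The pads swing forward as they close: fully open they stand 13 mm farther back than shut.
Start: joints at [61.192, 16.404, 90.338, -0, 73.258, -8.594], TCP at [233.194, 633.425, 231.325] pointing down, gripper open.
Joint ranges: [-158.93, 158.93], [-51.34, 127.21], [12.03, 142.37], [-87.48, 267.48], [13.55, 161.25], [-162.69, 162.69]. Speed limits (degrees/s): [159.86, 159.86, 180, 180, 180, 180].

### API

Orientations are given as [roll, pitch, yaw] about the fixed x, y, z axes, in that order (R = Rz(yaw) Ry(pitch) Rx(roll)).
In Python, from rig import manip, inverse_kinematics, vision gives the robot as it stands. The module is installed in compiled form; this text tells all that it offers. Calls block until the motion is done:
- manip.move_ptp(position, orientation): joint-space move of the TCP to a pose.
- manip.movel(position, frame=None, vel=150, guard=None): straight line of the TCP; frame=None keeps the orientation; vel is the mean speed in mm/s. With guard (N) it stops when the force on the tool has changed by that much, and returns True; else False.
- manip.move_joints(angles): joint-space move.
- manip.open_jaws() and manip.grasp(grasp_force=None): open the fingers fully, or close them until they stop; grasp_force is the grip in N (None keeps the last).
- manip.dwell(seconds).
- inverse_kinematics(position, orientation): joint angles nearest the present ones, or None.
- vision.camera(name): name is "scene" or "top" or "wrist"; returns the picture (480x640x3 uint8, blue, green, red); there is no depth.
- vision.camera_info(name): a dict with "fx", "fy", "cx", "cy" (pixels), "world_from_camera" (4x4, takes a point from camera to world coordinates). Camera axes: x right, y up, looking along -z (the intrinsics and any distortion apply to the point x, -y, -z); pixel columns grow to the right and rows downward; lengths in mm; the calibration is good to about 2 mm. A picture is of the moment at which its call begins: read the wrist's pose just before it. camera_info takes no time and is no camera call; for the wrist camera it gives the pose at the moment of the call.
A pose or a line that the arm cannot do raises manip.Unreachable and nothing moves.
- manip.close_job(): hands the job in, once; it reports no verdict.
Readings, each from a call of its own:
- manip.read_time_s(): time.
- manip.read_joint_pos(): joint angles.
- manip.read_joint_velocities(): joint speeds.
- manip.read_tau(): joint torques, N m.
- manip.read_eef_pos(): TCP position.
- manip.read_tcp_rot(): TCP orientation.
- manip.read_ft_force(): force on the tool from outside, world axes, zero at the start.
- manip.read_moment(): the same for the moment, N m.
- manip.read_gripper_width(): finger opening in mm.
Only numpy, scipy, OpenCV 4.12 (cv2) and the standard library are available. Lean on these libraries where they do the work, as an engineer would, in place of code of your own. Each camera call takes 0.05 s, during which the arm holds its last target.

### The job

Put the clinic's loose battery packs on charge. First press the small key at the robot's end of the charger's key strip to wake the charger; then take the two blanking plugs out of the charger and lay them side by side in the tray, and seat every pack that is out on the table flat and fully home in a bay of its own length (long packs in the row of long bays, short packs in the row of short bays); when all are in, press the small middle key and then the large start key, each fully down, one at a time. At the end every pack must still be home in its bay and let go, the plugs in the tray, all keys up, and the gel bottle and the jar left where they stand.

Things in the scene. Friction and masses are not known exactly. Their poses are not given: they have to be found in the camera images.
- charger: battery charger, fixed: grey block 168 (x) by 180 (y) mm, 40 mm high, with two rows of three bays open upwards; at its -y side a white strip 60 mm wide (centre y = -120 mm), 40 mm high, with three keys in a row along x. Origin: centre of the grey block's underside, on the table; z up. Long bays at x = +33 mm, short bays at x = -45 mm; in each row at y = +58, 0, -58 mm
- long_bay0 (a point): centre of the floor of long bay 0; axes as the charger's. The bay is 73 mm (x) by 39 mm (y) and 14 mm deep, its mouth chamfered by 2 mm: 1.5 mm play on each side round a long pack; its floor is 26 mm above the table
- short_bay0 (a point): centre of the floor of short bay 0; axes as the charger's. The bay is 51 mm (x) by 39 mm (y) and 14 mm deep, its mouth chamfered by 2 mm: 1.5 mm play on each side round a short pack; its floor is 26 mm above the table
- long_bay1 (a point): centre of the floor of long bay 1; axes as the charger's. The bay is 73 mm (x) by 39 mm (y) and 14 mm deep, its mouth chamfered by 2 mm: 1.5 mm play on each side round a long pack; its floor is 26 mm above the table
- short_bay1 (a point): centre of the floor of short bay 1; axes as the charger's. The bay is 51 mm (x) by 39 mm (y) and 14 mm deep, its mouth chamfered by 2 mm: 1.5 mm play on each side round a short pack; its floor is 26 mm above the table
- long_bay2 (a point): centre of the floor of long bay 2; axes as the charger's. The bay is 73 mm (x) by 39 mm (y) and 14 mm deep, its mouth chamfered by 2 mm: 1.5 mm play on each side round a long pack; its floor is 26 mm above the table
- short_bay2 (a point): centre of the floor of short bay 2; axes as the charger's. The bay is 51 mm (x) by 39 mm (y) and 14 mm deep, its mouth chamfered by 2 mm: 1.5 mm play on each side round a short pack; its floor is 26 mm above the table
- plug0: blanking plug: white block 48 mm (x) by 36 mm (y), 14 mm high, with a round white knob on top, in the middle, 18 mm across and 20 mm high (its top 34 mm above the underside). About 40 g. It starts in short bay 0, flush with the charger's top. Origin: centre of its underside; z up through the knob
- plug1: blanking plug: white block 48 mm (x) by 36 mm (y), 14 mm high, with a round white knob on top, in the middle, 18 mm across and 20 mm high (its top 34 mm above the underside). About 40 g. It starts in short bay 2, flush with the charger's top. Origin: centre of its underside; z up through the knob
- tray: open steel tray, fixed, 130 mm (x) by 90 mm (y) outside, 24 mm high, walls and floor 5 mm thick: 120 by 80 mm inside, room for both plugs side by side when their long sides lie along the tray's y. Origin: centre of its underside
- long_pack0: long battery pack: white body 70 mm long (x), 36 mm wide (y), 20 mm high, with a black grip rib on top, in the middle, 32 mm long (x), 18 mm thick (y), 18 mm high (top of the rib 38 mm above the underside). About 110 g. Either end may lead. Origin: centre of its underside; z up through the rib. May be absent
- long_pack1: long battery pack: white body 70 mm long (x), 36 mm wide (y), 20 mm high, with a black grip rib on top, in the middle, 32 mm long (x), 18 mm thick (y), 18 mm high (top of the rib 38 mm above the underside). About 110 g. Either end may lead. Origin: centre of its underside; z up through the rib. May be absent
- long_pack2: long battery pack: white body 70 mm long (x), 36 mm wide (y), 20 mm high, with a black grip rib on top, in the middle, 32 mm long (x), 18 mm thick (y), 18 mm high (top of the rib 38 mm above the underside). About 110 g. Either end may lead. Origin: centre of its underside; z up through the rib. May be absent
- short_pack0: short battery pack: white body 48 mm long (x), 36 mm wide (y), 20 mm high, with a black grip rib on top, in the middle, 32 mm long (x), 18 mm thick (y), 18 mm high (top of the rib 38 mm above the underside). About 80 g. Either end may lead. Origin: centre of its underside; z up through the rib. May be absent
- short_pack1: short battery pack: white body 48 mm long (x), 36 mm wide (y), 20 mm high, with a black grip rib on top, in the middle, 32 mm long (x), 18 mm thick (y), 18 mm high (top of the rib 38 mm above the underside). About 80 g. Either end may lead. Origin: centre of its underside; z up through the rib. May be absent
- short_pack2: short battery pack: white body 48 mm long (x), 36 mm wide (y), 20 mm high, with a black grip rib on top, in the middle, 32 mm long (x), 18 mm thick (y), 18 mm high (top of the rib 38 mm above the underside). About 80 g. Either end may lead. Origin: centre of its underside; z up through the rib. May be absent
- wake_key (a joint): travel of the wake key, m: 0 up, 0.006 fully down, along the charger's -z; spring, 4.5 N when fully down; it springs back
- wake_key_top (a point): centre of the top of the wake key: the round grey key nearest the robot end (-x) of the key strip, small, 20 mm across, in a black housing
- mode_key (a joint): travel of the mode key, m: 0 up, 0.006 fully down, along the charger's -z; spring, 4.5 N when fully down; it springs back
- mode_key_top (a point): centre of the top of the mode key: the round grey key in the middle of the key strip, small, 20 mm across, in a black housing
- start_key (a joint): travel of the start key, m: 0 up, 0.006 fully down, along the charger's -z; spring, 4.5 N when fully down; it springs back
- start_key_top (a point): centre of the top of the start key: the round grey key at the far (+x) end of the key strip, large, 36 mm across, in a black housing
- gel_bottle: green gel bottle, 60 mm across, 170 mm high, standing; leave alone. Origin: centre of its underside
- jar: clear jar with a red lid, 90 mm across, 150 mm high, standing; leave alone. Origin: centre of its underside
Not all that is in view belongs to the job. What is shaped like the short_pack2 but blue or purple is not meant. Leave any orange look-alike of the plug0 alone.

How it is judged (in metres and radians):
On the way, in this order (a step that is already met when the one before it is completed fails the run):
1. the wake key is pressed fully down, alone (value of joint wake_key above 0.004 m and value of joint each of mode_key, start_key below 0.002 m), for 0.1 s.
2. both plugs lie in the tray and every pack sits flat and home in a bay of its own length (x of plug0 in the frame of tray between -0.062 and 0.062 m and y of plug0 in the frame of tray between -0.042 and 0.042 m and z of each of plug0, plug1 in the frame of tray below 0.03 m and x of plug1 in the frame of tray between -0.062 and 0.062 m and y of plug1 in the frame of tray between -0.042 and 0.042 m and ((horizontal distance between long_pack0 and long_bay0 below 0.0035 m and z of long_pack0 in the frame of long_bay0 between -0.003 and 0.003 m and angle between long_pack0's own z axis and vertical below 0.06 rad and angle between the x axis of long_pack0 and the x axis of long_bay0, either way round below 0.1 rad) or (horizontal distance between long_pack0 and long_bay1 below 0.0035 m and z of long_pack0 in the frame of long_bay1 between -0.003 and 0.003 m and angle between long_pack0's own z axis and vertical below 0.06 rad and angle between the x axis of long_pack0 and the x axis of long_bay1, either way round below 0.1 rad) or (horizontal distance between long_pack0 and long_bay2 below 0.0035 m and z of long_pack0 in the frame of long_bay2 between -0.003 and 0.003 m and angle between long_pack0's own z axis and vertical below 0.06 rad and angle between the x axis of long_pack0 and the x axis of long_bay2, either way round below 0.1 rad)) and ((horizontal distance between long_pack1 and long_bay0 below 0.0035 m and z of long_pack1 in the frame of long_bay0 between -0.003 and 0.003 m and angle between long_pack1's own z axis and vertical below 0.06 rad and angle between the x axis of long_pack1 and the x axis of long_bay0, either way round below 0.1 rad) or (horizontal distance between long_pack1 and long_bay1 below 0.0035 m and z of long_pack1 in the frame of long_bay1 between -0.003 and 0.003 m and angle between long_pack1's own z axis and vertical below 0.06 rad and angle between the x axis of long_pack1 and the x axis of long_bay1, either way round below 0.1 rad) or (horizontal distance between long_pack1 and long_bay2 below 0.0035 m and z of long_pack1 in the frame of long_bay2 between -0.003 and 0.003 m and angle between long_pack1's own z axis and vertical below 0.06 rad and angle between the x axis of long_pack1 and the x axis of long_bay2, either way round below 0.1 rad)) and ((horizontal distance between long_pack2 and long_bay0 below 0.0035 m and z of long_pack2 in the frame of long_bay0 between -0.003 and 0.003 m and angle between long_pack2's own z axis and vertical below 0.06 rad and angle between the x axis of long_pack2 and the x axis of long_bay0, either way round below 0.1 rad) or (horizontal distance between long_pack2 and long_bay1 below 0.0035 m and z of long_pack2 in the frame of long_bay1 between -0.003 and 0.003 m and angle between long_pack2's own z axis and vertical below 0.06 rad and angle between the x axis of long_pack2 and the x axis of long_bay1, either way round below 0.1 rad) or (horizontal distance between long_pack2 and long_bay2 below 0.0035 m and z of long_pack2 in the frame of long_bay2 between -0.003 and 0.003 m and angle between long_pack2's own z axis and vertical below 0.06 rad and angle between the x axis of long_pack2 and the x axis of long_bay2, either way round below 0.1 rad)) and ((horizontal distance between short_pack0 and short_bay0 below 0.0035 m and z of short_pack0 in the frame of short_bay0 between -0.003 and 0.003 m and angle between short_pack0's own z axis and vertical below 0.06 rad and angle between the x axis of short_pack0 and the x axis of short_bay0, either way round below 0.1 rad) or (horizontal distance between short_pack0 and short_bay1 below 0.0035 m and z of short_pack0 in the frame of short_bay1 between -0.003 and 0.003 m and angle between short_pack0's own z axis and vertical below 0.06 rad and angle between the x axis of short_pack0 and the x axis of short_bay1, either way round below 0.1 rad) or (horizontal distance between short_pack0 and short_bay2 below 0.0035 m and z of short_pack0 in the frame of short_bay2 between -0.003 and 0.003 m and angle between short_pack0's own z axis and vertical below 0.06 rad and angle between the x axis of short_pack0 and the x axis of short_bay2, either way round below 0.1 rad)) and ((horizontal distance between short_pack1 and short_bay0 below 0.0035 m and z of short_pack1 in the frame of short_bay0 between -0.003 and 0.003 m and angle between short_pack1's own z axis and vertical below 0.06 rad and angle between the x axis of short_pack1 and the x axis of short_bay0, either way round below 0.1 rad) or (horizontal distance between short_pack1 and short_bay1 below 0.0035 m and z of short_pack1 in the frame of short_bay1 between -0.003 and 0.003 m and angle between short_pack1's own z axis and vertical below 0.06 rad and angle between the x axis of short_pack1 and the x axis of short_bay1, either way round below 0.1 rad) or (horizontal distance between short_pack1 and short_bay2 below 0.0035 m and z of short_pack1 in the frame of short_bay2 between -0.003 and 0.003 m and angle between short_pack1's own z axis and vertical below 0.06 rad and angle between the x axis of short_pack1 and the x axis of short_bay2, either way round below 0.1 rad)) and ((horizontal distance between short_pack2 and short_bay0 below 0.0035 m and z of short_pack2 in the frame of short_bay0 between -0.003 and 0.003 m and angle between short_pack2's own z axis and vertical below 0.06 rad and angle between the x axis of short_pack2 and the x axis of short_bay0, either way round below 0.1 rad) or (horizontal distance between short_pack2 and short_bay1 below 0.0035 m and z of short_pack2 in the frame of short_bay1 between -0.003 and 0.003 m and angle between short_pack2's own z axis and vertical below 0.06 rad and angle between the x axis of short_pack2 and the x axis of short_bay1, either way round below 0.1 rad) or (horizontal distance between short_pack2 and short_bay2 below 0.0035 m and z of short_pack2 in the frame of short_bay2 between -0.003 and 0.003 m and angle between short_pack2's own z axis and vertical below 0.06 rad and angle between the x axis of short_pack2 and the x axis of short_bay2, either way round below 0.1 rad))), for 0.2 s.
3. the middle key is pressed fully down, alone (value of joint mode_key above 0.004 m and value of joint each of wake_key, start_key below 0.002 m), for 0.1 s.
4. the start key is pressed fully down, alone (value of joint start_key above 0.004 m and value of joint each of wake_key, mode_key below 0.002 m), for 0.1 s.
At the end, for the whole second after the job is handed in: every pack present lies in a bay of its own length, within 3.5 mm of its centre and 3 mm of its floor, tilted under 0.06 rad, square within 0.1 rad, at rest; both plugs lie in the tray (origin within its walls, under 30 mm above its underside); all keys up (under 2 mm down) (all of step 2 and linear speed of each of long_pack0, long_pack1, long_pack2, short_pack0, short_pack1, short_pack2 below 0.02 m/s and value of joint each of wake_key, mode_key, start_key below 0.002 m); the robot touches nothing.
It fails at once if two keys are pressed at once (value of joint each of wake_key, mode_key above 0.003 m or value of joint each of mode_key, start_key above 0.003 m or value of joint each of wake_key, start_key above 0.003 m).
It fails at once if the gel bottle or the jar is shifted by more than 40 mm or tipped (distance of any of gel_bottle, jar from where it was at the start of the episode above 0.04 m or angle between any of gel_bottle, jar's own z axis and vertical above 0.4 rad).
Of long_pack0, long_pack1, long_pack2, short_pack0, short_pack1, short_pack2 only 4 to 6 are there at a start; the rules pass over those that are not, and their reading is None.
At some moment in a run one of long_pack0, long_pack1, long_pack2, short_pack0, short_pack1, short_pack2 may be knocked a few centimetres aside while the robot is not near it.
Once in a run the grip may slacken for a moment while it holds something.
It also fails if it takes over 210 s, if anything falls off the work surface, if the arm or the gripper's body presses on something with over 40 N, if the wrist force passes 120 N, or if a joint passes its speed limit or range.

## Working session

There is one attempt and no reset: what is moved stays moved. The work goes in short steps, each a Python script; the robot and the scene stay as the last script left them, time stands still between calls to the robot, and variables do not carry over. Pictures are saved under pics/ and viewed, and the job is handed in when it is done.

```bash
ls; mkdir -p pics
python3 - <<'E'
from rig import manip, vision
import cv2
for n in ["scene","top","wrist"]:
    i=vision.camera_info(n); print(n,{k:(v if k!='world_from_camera' else [[round(float(a),3) for a in r] for r in v]) for k,v in i.items()})
    cv2.imwrite(f"pics/{n}0.png",vision.camera(n))
print(manip.read_time_s(),manip.read_tcp_rot(),manip.read_gripper_width())
E
```

```text
pics
scene {'fx': 472.60174378450915, 'fy': 472.60174378450915, 'cx': 327.51092875581895, 'cy': 237.5219251787449, 'world_from_camera': [[-0.704, -0.4, 0.587, 1100.451], [0.71, -0.383, 0.59, 502.825], [-0.011, 0.833, 0.554, 609.903], [0.0, 0.0, 0.0, 1.0]]}
top {'fx': 556.5182130664789, 'fy': 556.5182130664789, 'cx': 312.2372079789712, 'cy': 237.1550422541342, 'world_from_camera': [[0.023, 0.997, -0.073, 454.598], [-1.0, 0.022, -0.009, -84.595], [-0.007, 0.073, 0.997, 1261.932], [0.0, 0.0, 0.0, 1.0]]}
wrist {'fx': 361.1091497720693, 'fy': 361.1091497720693, 'cx': 319.3793686373675, 'cy': 244.88656035303117, 'world_from_camera': [[0.345, -0.903, -0.257, 168.293], [0.939, 0.331, 0.097, 657.333], [-0.003, -0.275, 0.961, 372.015], [0.0, 0.0, 0.0, 1.0]]}
0.15 [-1.79983207e+02  1.07929155e-01  6.97840573e+01] 85.51195866261845
```

View pics/top0.png

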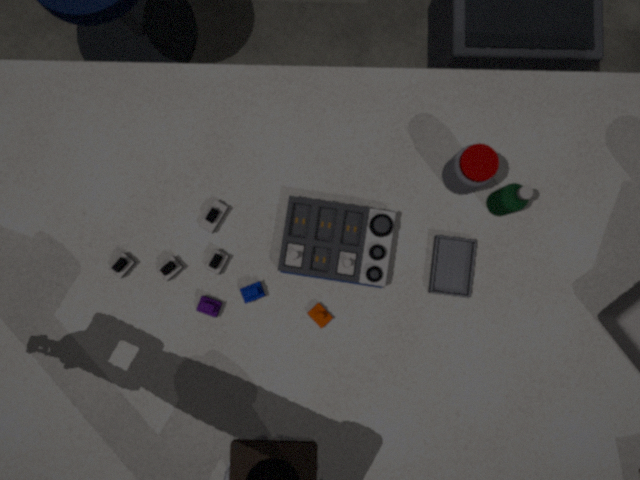

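View pics/scene0.png

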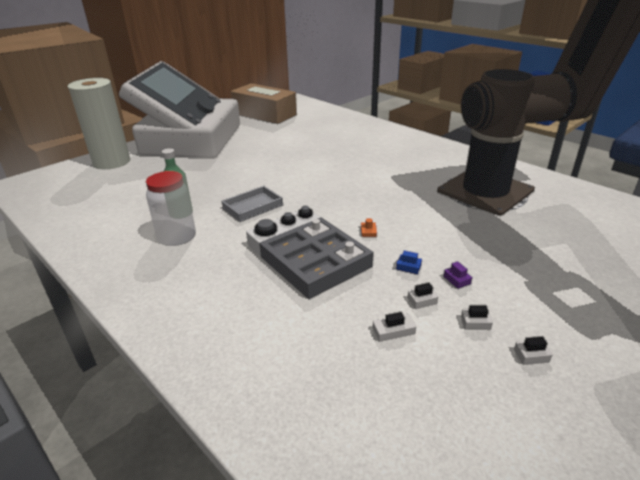

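View pics/wrist0.png

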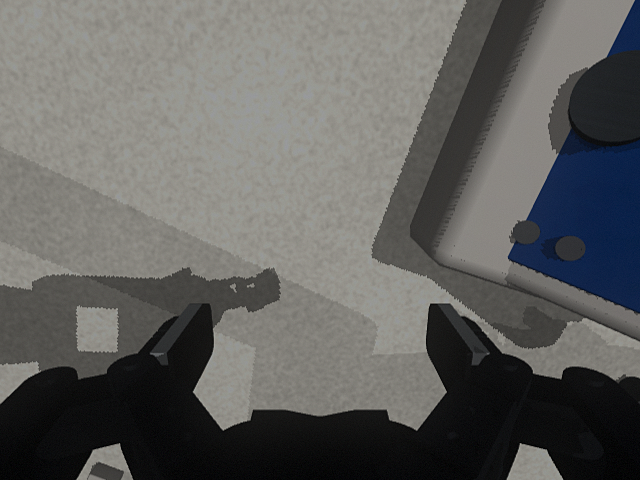

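```bash
cat > h.py <<'E'
from rig import manip, inverse_kinematics, vision
import numpy as np, cv2
def ray(info,u,v):
    T=np.array(info['world_from_camera']); d=np.array([(u-info['cx'])/info['fx'],-(v-info['cy'])/info['fy'],-1.])
    return T[:3,3],T[:3,:3]@d
def px2w(info,u,v,z):
    o,d=ray(info,u,v); return o+d*(z-o[2])/d[2]
def w2px(info,p):
    T=np.array(info['world_from_camera']); c=T[:3,:3].T@(np.array(p,float)-T[:3,3])
    return np.array([info['cx']+info['fx']*c[0]/-c[2], info['cy']-info['fy']*c[1]/-c[2]])
E
python3 - <<'E'
from h import *
im=cv2.imread('pics/top0.png')
def crop(n,x0,y0,x1,y1,s): cv2.imwrite(n,cv2.resize(im[y0:y1,x0:x1],None,fx=s,fy=s,interpolation=cv2.INTER_CUBIC))
crop('pics/t_a.png',95,185,275,325,4.4)
crop('pics/t_b.png',265,185,485,335,3.6)
i=vision.camera_info('top')
for n,u,v,z in [('A',213,214,38),('B',121,263,38),('C',170,267,38),('D',217,261,38),('tray',453,265,24),('plugL',294,255,60),('plugR',348,259,60),('wake',374,273,46),('mode',377,252,46),('start',381,224,46)]:
    print(n,px2w(i,u,v,z).round())
E
```

```text
A [591. 147.  38.]
B [478. 346.  38.]
C [471. 237.  38.]
D [487. 134.  38.]
tray [ 490. -388.   24.]
plugL [503. -36.  60.]
plugR [ 497. -153.   60.]
wake [ 468. -210.   46.]
mode [ 514. -216.   46.]
start [ 576. -224.   46.]
```

View pics/t_a.png

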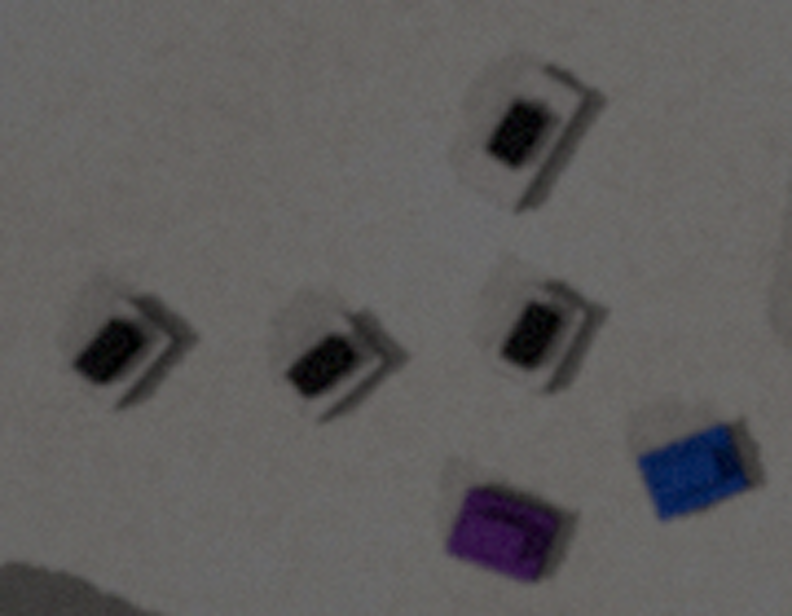

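View pics/t_b.png

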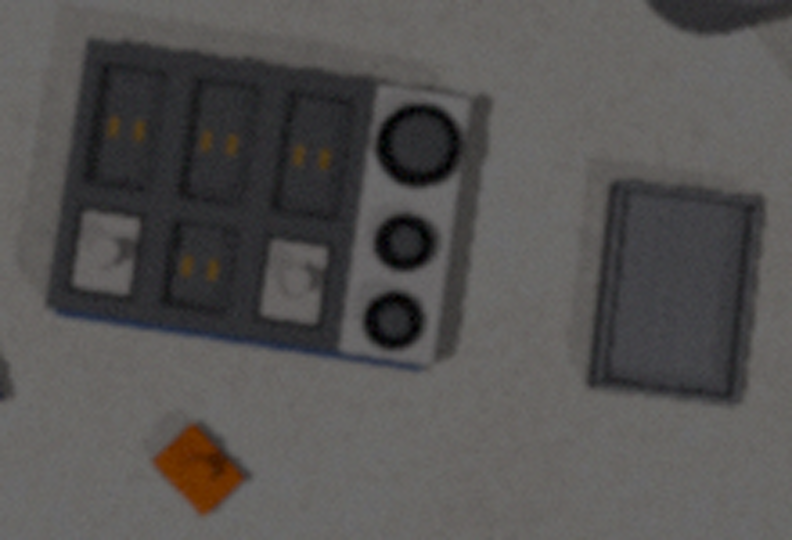

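Candidates: white packs A long (213,214), and B (121,263), C (170,267), D (217,261), all short. The look-alikes are blue (252,292), purple (209,306) and the orange plug (320,315). The real plugs are white, in the bays at (295,255) and (346,262). I'll check these closer with the wrist camera.

```bash
cat >> h.py <<'E'
def shot(name):
    i=vision.camera_info('wrist'); im=vision.camera('wrist'); cv2.imwrite('pics/'+name+'.png',im)
    np.save('pics/'+name+'.npy',i,allow_pickle=True); return i,im
def linfo(name): return np.load('pics/'+name+'.npy',allow_pickle=True).item()
E
python3 - <<'E'
from h import *
manip.move_ptp([480,200,260],[180,0,82]); print(manip.read_time_s()); shot('wp')
manip.move_ptp([465,-115,230],[180,0,82]); print(manip.read_time_s()); shot('wc')
print(manip.read_joint_pos())
E
```

```text
1.9667
3.225
[-2.59347459e+01 -8.97616985e+00  1.17174916e+02  2.15928952e-02
  7.17821348e+01 -1.08031308e+02]
```

View pics/wp.png

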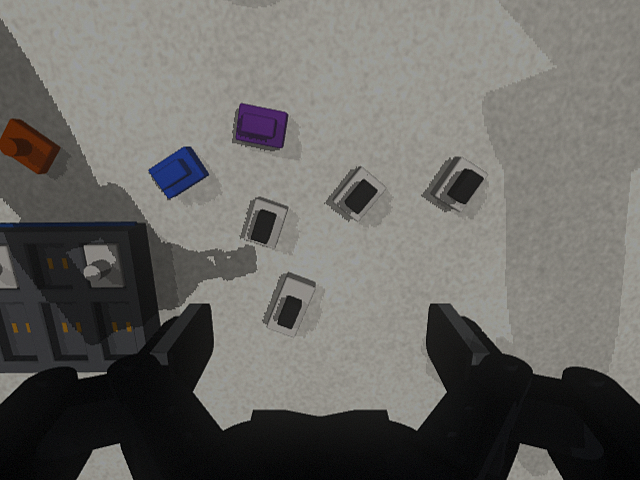

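View pics/wc.png

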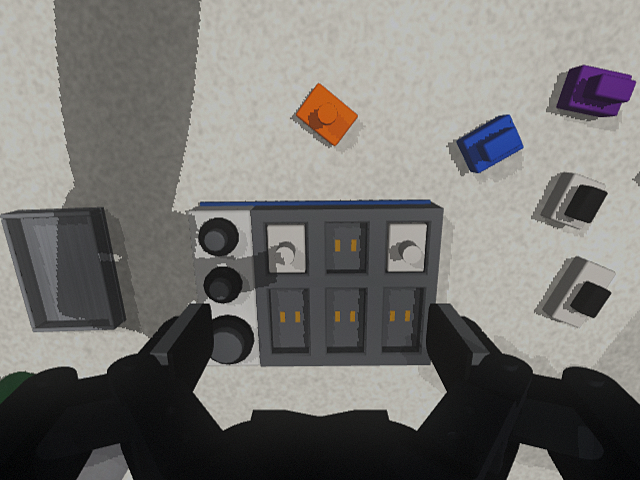

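The wrist views confirm this: four white packs with black ribs (long at (290,310), shorts at (264,225), (360,193), (465,187)), and white plugs in both outer short bays. Next I'll enlarge the crops.

Run:
```python
import cv2
im=cv2.imread('pics/wc.png')
def crop(n,x0,y0,x1,y1,s):
    c=cv2.resize(im[y0:y1,x0:x1],None,fx=s,fy=s,interpolation=cv2.INTER_CUBIC)
    for g in range((x0//20+1)*20,x1,20): cv2.putText(c,str(g),((g-x0)*s-10,9),0,.35,(0,0,255),1); cv2.line(c,((g-x0)*s+s//2,10),((g-x0)*s+s//2,16),(0,0,255),1)
    for g in range((y0//20+1)*20,y1,20): cv2.putText(c,str(g),(0,(g-y0)*s+4),0,.35,(0,0,255),1); cv2.line(c,(24,(g-y0)*s+s//2),(30,(g-y0)*s+s//2),(0,0,255),1)
    cv2.imwrite(n,c)
crop('pics/c1.png',185,190,450,370,3)
crop('pics/c2.png',0,195,130,345,4)
im=cv2.imread('pics/wp.png')
crop('pics/p1.png',225,145,405,345,3)
crop('pics/p2.png',400,145,510,225,5)
```

```text
(no output)
```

View pics/c1.png

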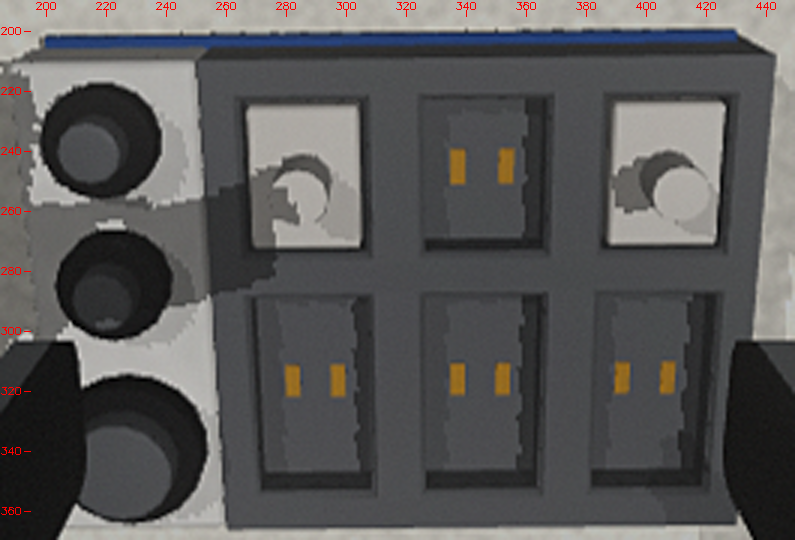

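View pics/c2.png

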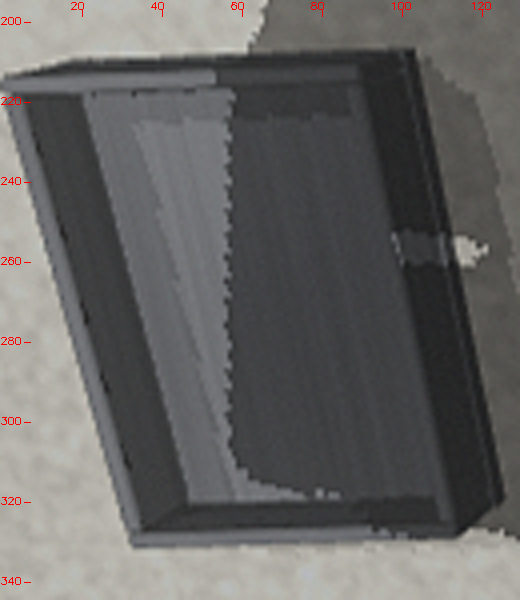

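View pics/p1.png

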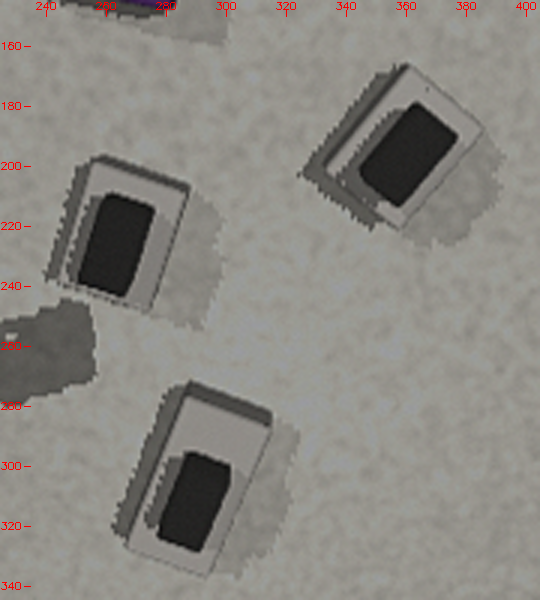

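View pics/p2.png

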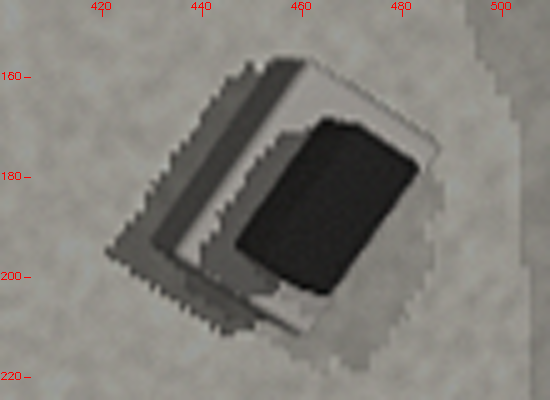

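```bash
cat > fitc.py <<'E'
from h import *
from scipy.optimize import least_squares
i=linfo('wc')
P=[];U=[]
def add(p,c): P.append(p);U.append((c[0]/3+185-.33,c[1]/3+190-.33))
add((-84,-90,40),(198,57));add((-84,90,40),(775,53));add((84,-90,40),(228,526));add((84,90,40),(736,524))
def bay(x,y,hx,pts):
    for (sx,sy),c in zip([(-1,-1),(-1,1),(1,1),(1,-1)],pts): add((x+sx*(hx+2),y+sy*21.5,40),c)
bay(33,-58,36.5,[(247,294),(374,294),(376,492),(262,494)])
bay(33,0,36.5,[(420,292),(546,291),(544,490),(424,491)])
bay(33,58,36.5,[(588,291),(720,290),(710,488),(590,489)])
bay(-45,0,25.5,[(419,95),(553,95),(549,253),(422,254)])
bay(-45,-58,25.5,[(236,96),(366,96),(369,257),(246,258)])
bay(-45,58,25.5,[(602,94),(738,95),(724,254),(603,255)])
P=np.array(P,float);U=np.array(U)
def tf(q,P):
    c,s=np.cos(q[2]),np.sin(q[2]); return np.c_[q[0]+c*P[:,0]-s*P[:,1],q[1]+s*P[:,0]+c*P[:,1],P[:,2]+q[3]]
f=lambda q:(np.array([w2px(i,p) for p in tf(q,P)])-U).ravel()
for z in (0,1):
    r=least_squares((lambda q:f(np.r_[q[:3],q[3]*z])),[530,-100,-.13,0],loss='soft_l1')
    print(r.x[:2],np.degrees(r.x[2]),r.x[3],np.sqrt(np.mean(r.fun**2)))
    if z==0: q=r.x; print(f(q).reshape(-1,2).round(1).tolist())
np.save('charger.npy',q)
im=cv2.imread('pics/wc.png'); im=cv2.resize(im,None,fx=3,fy=3)
def dot(p,z=1):
    u=w2px(i,tf(q,np.array([p],float))[0]); cv2.circle(im,tuple(int(round(v*3+1)) for v in u),3,(0,0,255),-1)
for p in P: dot(p)
for y in (58,0,-58): dot((33,y,26)); dot((-45,y,26)); dot((-45,y,60))
cv2.imwrite('pics/fit.png',im[570:1110,540:1340])
it=vision.camera_info('top')
print([w2px(it,p).round(1).tolist() for p in tf(q,np.array([[-84,90,40],[84,90,40],[84,-90,40],[33,0,26],[-45,-58,60]],float))])
E
python3 fitc.py
```

```text
[542.72162724 -98.30303572] -7.2746659102584665 0.0 1.1156417318748446
[[-0.6, 0.5], [0.8, -0.3], [-0.4, 1.1], [0.5, 0.1], [-1.3, -0.2], [-0.2, -0.7], [0.6, 1.5], [-2.4, 1.3], [-0.3, -0.2], [1.1, -0.3], [-0.1, 1.7], [-1.1, 1.7], [2.3, -0.5], [1.8, -0.6], [-0.0, 1.8], [-1.1, 1.8], [-0.6, -0.9], [0.6, -1.4], [0.4, 1.0], [-1.1, 1.1], [-1.3, -0.5], [1.1, -1.0], [1.3, 0.3], [-1.6, 0.4], [0.3, -1.2], [0.8, -2.1], [1.4, 0.0], [-2.2, 0.1]]
[544.38537715 -98.1394748 ] -7.263266145557463 -4.437519076458879 0.8584205950190439
[[277.0, 269.7], [288.6, 194.6], [369.1, 206.6], [325.3, 223.9], [346.8, 261.9]]
```

View pics/fit.png

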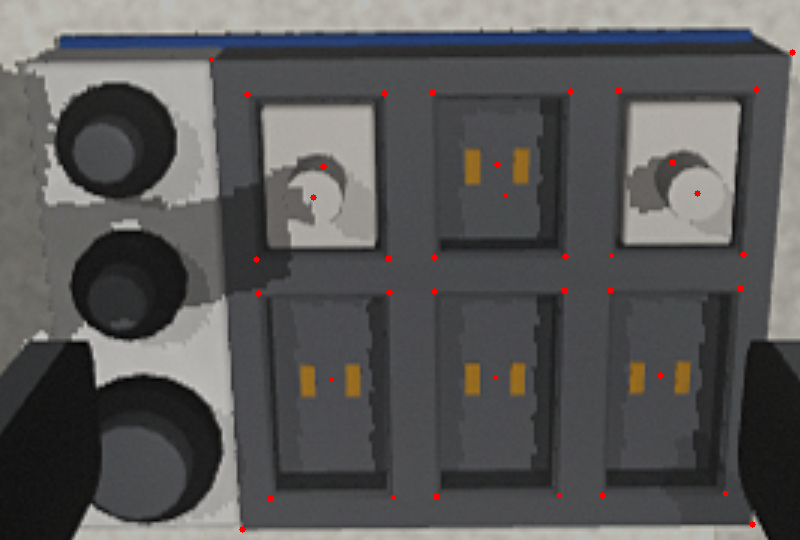

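```bash
cat > keys.py <<'E'
from fitc import tf
from h import *
from scipy.optimize import least_squares
q=np.load('charger.npy'); i=linfo('wc')
for n,c in dict(wake=(89,153),mode=(102,300),start=(121,476),wring=(101,141),mring=(115,285)).items():
    u=np.array(c)/3+[185-.33,190-.33]
    r=least_squares(lambda a:w2px(i,tf(q,np.array([[a[0],-120,a[1]]]))[0])-u,[0,45]); print(n,r.x.round(1),tf(q,np.array([[r.x[0],-120,r.x[1]]]))[0].round(1))
# packs
i=linfo('wp')
D={'C':[(408,66),(484,129),(400,232),(325,165)],'D':[(92,162),(190,189),(153,314),(62,284)],'A':[(186,397),(272,428),(206,577),(127,547)]}
R={'C':[(417,101),(457,137),(398,207),(359,176)],'D':[(110,193),(155,208),(124,297),(78,281)],'A':[(186,451),(231,466),(200,552),(157,535)]}
for k in D:
    d=np.array([px2w(i,a/3+225-.33,b/3+145-.33,20)[:2] for a,b in D[k]]); r=np.array([px2w(i,a/3+225-.33,b/3+145-.33,38)[:2] for a,b in R[k]])
    L=(d[2]+d[3]-d[0]-d[1])/2; W=(d[1]+d[2]-d[0]-d[3])/2; l=(r[2]+r[3]-r[0]-r[1])/2
    print(k,'body',d.mean(0).round(1),np.linalg.norm(L).round(1),np.linalg.norm(W).round(1),np.degrees(np.arctan2(L[1],L[0])).round(1),'rib',r.mean(0).round(1),np.linalg.norm(l).round(1),np.degrees(np.arctan2(l[1],l[0])).round(1))
c=lambda a,b:(a/5+400-.4,b/5+145-.4)
d=np.array([px2w(i,*c(*p),20)[:2] for p in [(312,60),(440,150),(308,333),(172,248)]])
r=np.array([px2w(i,*c(*p),38)[:2] for p in [(355,122),(420,167),(327,296),(268,272)]])
L=(d[2]+d[3]-d[0]-d[1])/2; print('B',d.mean(0).round(1),np.linalg.norm(L).round(1),np.degrees(np.arctan2(L[1],L[0])).round(1),r.mean(0).round(1))
# tray outer rim
i=linfo('wc'); c=lambda a,b:(a/4-.4,b/4+195-.4)
d=np.array([px2w(i,*c(*p),24)[:2] for p in [(3,83),(412,52),(462,540),(134,547)]])
print('tray',d.round(1).tolist(),d.mean(0),[np.linalg.norm(d[a]-d[b]).round(1) for a,b in [(0,1),(1,2),(2,3),(3,0)]], np.degrees(np.arctan2(*(d[3]+d[2]-d[0]-d[1])[::-1])))
E
python3 keys.py | tail -10
```

```text
wake [-59.4  59.7] [ 468.7 -209.8   59.7]
mode [-12.4  60.7] [ 515.3 -215.8   60.7]
start [51.  58.3] [ 578.1 -223.8   58.3]
wring [-59.6  46.3] [ 468.5 -209.8   46.3]
mring [-11.1  45.4] [ 516.5 -215.9   45.4]
C body [470.5 244.6] 45.5 35.7 -46.4 rib [470.1 243.9] 30.9 -45.7
D body [488.6 141.1] 47.7 35.3 -24.9 rib [487.1 141.4] 33.5 -29.2
A body [590.  151.4] 68.1 34.1 -29.9 rib [586.4 151.9] 36.4 -26.9
B [475.  351.5] 45.7 -40.2 [476.1 351.6]
tray [[422.7, -424.0], [429.1, -322.4], [559.2, -349.1], [549.1, -437.2]] [ 490.04755236 -383.1585431 ] [np.float64(101.8), np.float64(132.8), np.float64(88.7), np.float64(127.0)] -8.840988807082429
```

```bash
cat >> h.py <<'E'
DN=lambda yaw:[180,0,yaw]
def press(x,y,yaw=82,ztop=60):
    manip.move_ptp([x,y,ztop+25],DN(yaw))
    manip.movel([x,y,ztop+5],vel=100)
    f0=np.array(manip.read_ft_force())
    h=manip.movel([x,y,ztop-12],vel=15,guard=7)
    manip.dwell(.3)
    print('press',h,np.round(manip.read_eef_pos(),1),(np.array(manip.read_ft_force())-f0).round(1),manip.read_time_s())
    i=None
    manip.movel([x,y,ztop+25],vel=100)
E
python3 - <<'E'
from h import *
manip.grasp(40)
press(468.7,-209.8)
E
```

```text
press True [ 469. -210.   56.] [-1.2  0.   4.5] 6.125
```

Run:
```python
from h import *
x,y=468.7,-209.8
manip.movel([x,y,66],vel=100); f0=np.array(manip.read_ft_force())
for z in [63,62,61,60,59,58,57,56,55,54,53,52]:
    h=manip.movel([x,y,z],vel=20,guard=14); manip.dwell(.1)
    fz=(np.array(manip.read_ft_force())-f0)[2]; print(z,h,np.round(manip.read_eef_pos()[2],2),fz.round(1))
    if h or fz>9: break
manip.dwell(.3)
manip.movel([x,y,100],vel=100); shot('k1'); print(manip.read_time_s())
```

```text
63 False 63.29 -0.3
62 False 62.12 0.9
61 False 61.17 2.4
60 False 60.1 2.1
59 False 59.1 3.3
58 False 58.14 3.5
57 False 57.13 5.0
56 False 56.09 4.2
55 False 55.98 9.5
11.0583
```

```bash
cat >> h.py <<'E'
Q=np.load('charger.npy') 
def ch(x,y,z=0):
    c,s=np.cos(Q[2]),np.sin(Q[2]); return np.array([Q[0]+c*x-s*y,Q[1]+s*x+c*y,z])
CY=float(np.degrees(Q[2]))
def pick(p,yaw,tip,zup=110,force=50):
    manip.move_ptp([p[0],p[1],zup],DN(yaw)); manip.movel([p[0],p[1],tip],vel=120)
    manip.grasp(force); w=manip.read_gripper_width(); print('width',round(w,1),np.round(manip.read_eef_pos(),1)); return w
E
python3 - <<'E'
from h import *
it=vision.camera_info('top')
for z,pts in [(24,[(612,182),(762,197),(742,402),(592,384)])]:
    d=np.array([px2w(it,a/3.6+265,b/3.6+185,z)[:2] for a,b in pts]); print(d.round(),d.mean(0),[np.linalg.norm(d[a]-d[b]).round() for a,b in [(0,1),(1,2),(2,3),(3,0)]],np.degrees(np.arctan2(*(d[0]+d[1]-d[2]-d[3])[::-1])))
print(px2w(it,478,163,150),px2w(it,525,195,170))
manip.open_jaws()
p=ch(-45,58); print(p)
pick(p,CY,48)
manip.movel([p[0],p[1],120],vel=100); print(manip.read_gripper_width(),manip.read_ft_force())
shot('g0')
E
```

```text
[[ 555. -347.]
 [ 548. -440.]
 [ 421. -428.]
 [ 430. -336.]] [ 488.56564452 -387.71176964] [np.float64(93.0), np.float64(127.0), np.float64(92.0), np.float64(125.0)] -5.351121989789072
[ 693.60793013 -406.23095362  150.        ] [ 627.33724066 -493.03965911  170.        ]
[505.42816242 -35.07173428   0.        ]
width 15.5 [505.8 -35.2  48.5]
15.21124534569757 [-0.34561262 -0.44348929  0.18647709]
```

View pics/g0.png

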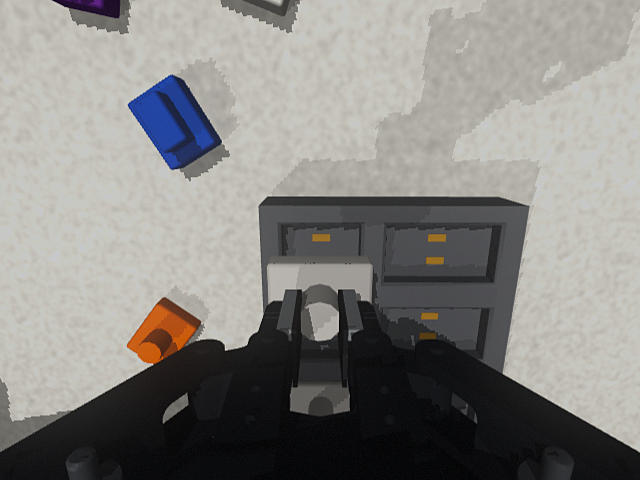

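```bash
cat >> h.py <<'E'
def tray(x): 
    a=np.radians(-6); return np.array([489+x*np.cos(a),-385.5+x*np.sin(a)])
def place_tray(x):
    t=tray(x); manip.move_ptp([t[0],t[1],120],DN(-96)); print('w',round(manip.read_gripper_width(),1))
    h=manip.movel([t[0],t[1],27],vel=80,guard=12); print(h,np.round(manip.read_eef_pos(),1)); 
    manip.open_jaws(); manip.movel([t[0],t[1],130],vel=150)
E
python3 - <<'E'
from h import *
place_tray(27)
p=ch(-45,-58); w=pick(p,CY,48); manip.movel([p[0],p[1],120],vel=100); print(manip.read_gripper_width())
place_tray(-27)
shot('g1'); print(manip.read_time_s())
E
```

```text
w 15.3
False [ 516.2 -388.7   27.6]
width 15.2 [ 491.1 -150.3   48.5]
15.356262567485873
w 15.1
False [ 462.5 -383.    27.6]
27.2
```

View pics/g1.png

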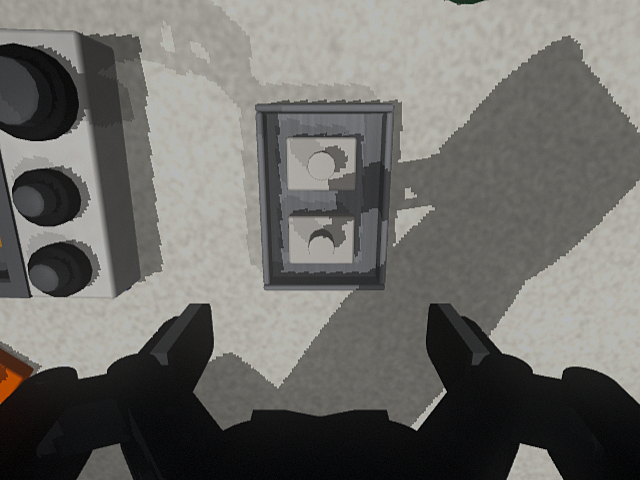

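```bash
cat >> h.py <<'E'
from scipy.optimize import minimize
def ribfit(info,im,x,y,yaw,z0=0,thr=48,win=30):
    """silhouette fit of black rib box 32x18, z 20..38 above z0"""
    S=4
    box=np.array([[a*16,b*9,z0+c] for a in(-1,1) for b in(-1,1) for c in(20,38)],float)
    def pts(q):
        c,s=np.cos(q[2]),np.sin(q[2])
        return np.array([w2px(info,[q[0]+c*b[0]-s*b[1],q[1]+s*b[0]+c*b[1],b[2]]) for b in box])
    q0=np.array([x,y,np.radians(yaw)]); u=pts(q0); a=np.maximum(np.floor(u.min(0)-win).astype(int),0); b=np.minimum(np.ceil(u.max(0)+win).astype(int),[640,480])
    m=(cv2.resize(im[a[1]:b[1],a[0]:b[0]],None,fx=S,fy=S,interpolation=cv2.INTER_LINEAR).max(2)<thr).astype(np.uint8)
    n,l,st,ce=cv2.connectedComponentsWithStats(m)
    g=(u.mean(0)-a)*S; k=1+min(range(n-1),key=lambda j:np.hypot(*(ce[j+1]-g))-0.02*st[j+1][4]**.5 if st[j+1][4]>300 else 1e9)
    m=(l==k).astype(np.uint8)
    def cost(q):
        h=cv2.convexHull((((pts(q)-a+.5)*S-.5)*16).round().astype(np.int32).reshape(-1,1,2))
        z=np.zeros_like(m); cv2.fillConvexPoly(z,h,1,shift=4); i=(z&m).sum(); return 1-i/max((z|m).sum(),1)
    # first shift by centroid
    best=None
    for t in (0,):
        sc=np.array([3,3,.1]); r=minimize(lambda p:cost(q0+p*sc),[0,0,0],method='Nelder-Mead',options=dict(initial_simplex=np.array([[0,0,0],[2,0,0],[0,2,0],[0,0,2.]]),xatol=1e-3,fatol=1e-5,maxiter=600))
        r=minimize(lambda p:cost(q0+p*sc),r.x,method='Nelder-Mead',options=dict(initial_simplex=r.x+np.array([[0,0,0],[.5,0,0],[0,.5,0],[0,0,.5]]),xatol=1e-3,fatol=1e-5,maxiter=600))
    q=q0+r.x*sc; return q[0],q[1],float(np.degrees(q[2])),1-r.fun
E
python3 - <<'E'
from h import *
i=linfo('wp'); im=cv2.imread('pics/wp.png')
for n,g in dict(A=(588,151,-28),B=(475,351,-40),C=(470,244,-46),D=(488,141,-27)).items(): print(n,np.round(ribfit(i,im,*g),2))
E
```

```text
A [591.48 150.16 -27.15   0.86]
B [475.3  351.11 -36.01   0.86]
C [470.93 243.87 -47.28   0.88]
D [488.39 139.52 -30.03   0.87]
```

Run:
```python
from h import *
manip.move_ptp([590.5,150.5,150],DN(-28)); i,im=shot('a1')
for t in (40,48,60): print(np.round(ribfit(i,im,590.5,150.5,-28,thr=t),2))
print(manip.read_time_s())
```

```text
[590.54 150.6  -32.54   0.86]
[590.83 150.51 -33.29   0.89]
[590.77 150.46 -31.25   0.91]
29.2333
```

View pics/a1.png

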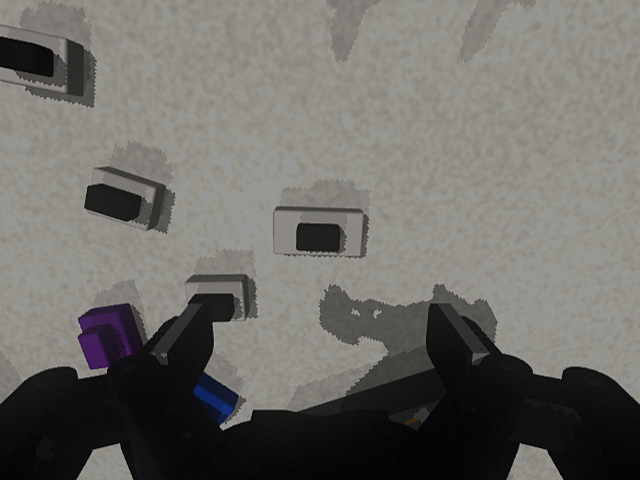

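Run:
```python
from h import *
w=pick([590.8,150.5],-30,24,zup=100,force=70)
manip.movel([590.8,150.5,100],vel=120); print(manip.read_gripper_width(),manip.read_ft_force())
p=ch(33,58); manip.move_ptp([p[0],p[1],110],DN(CY)); print(manip.read_gripper_width()); shot('a2'); print(manip.read_time_s(),p)
```

```text
width 29.9 [591.5 150.6  24.9]
30.100493648584898 [-0.06683247  0.21118611 -0.77840956]
29.64728379284351
32.5083 [582.80030368 -44.9485636    0.        ]
```

View pics/a2.png

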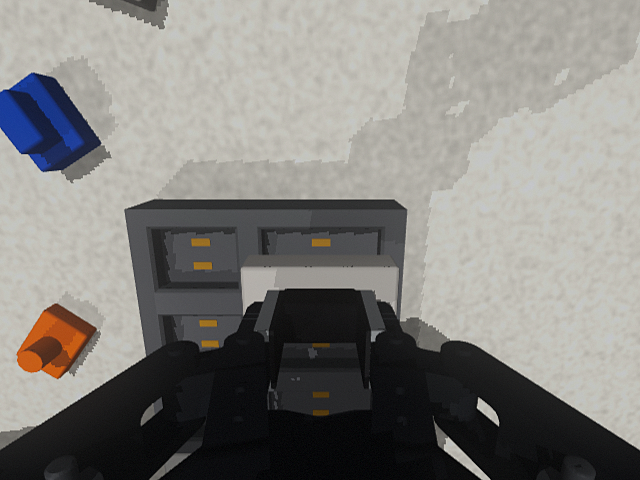

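```bash
cat >> h.py <<'E'
def held(name,L,tip=24,yaw=None):
    i=linfo(name); im=cv2.imread(f'pics/{name}.png'); pos=manip.read_eef_pos(); yaw=np.radians(CY if yaw is None else yaw)
    z0=pos[2]-tip-.7; c,s=np.cos(yaw),np.sin(yaw)
    im=cv2.resize(im,None,fx=3,fy=3,interpolation=cv2.INTER_CUBIC)
    for a,b,h in [(-1,1,0),(1,1,0),(-1,1,20),(1,1,20)]:
        x,y=a*L/2,b*18; u=w2px(i,[pos[0]+c*x-s*y,pos[1]+s*x+c*y,z0+h]); print(u.round(1)); cv2.circle(im,tuple(int(v*3+1) for v in u),3,(0,0,255),-1)
    cv2.imwrite(f'pics/{name}h.png',im[630:1080,630:1290])
E
python3 - <<'E'
from h import *
held('a2',70)
E
```

```text
[245.6 252. ]
[390.7 251.9]
[236.3 265.7]
[399.4 265.6]
```

View pics/a2h.png

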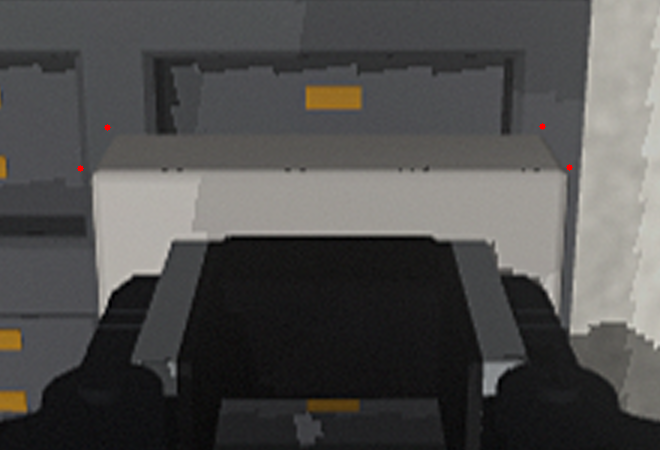

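```bash
cat >> h.py <<'E'
def insert(p,tip=24.9,dx=0,dy=0,yaw=None):
    x,y=p[0]+dx,p[1]+dy
    manip.movel([x,y,26+tip+18],vel=120)
    f0=np.array(manip.read_ft_force())
    h=manip.movel([x,y,26+tip-1],vel=30,guard=12); manip.dwell(.1)
    e=manip.read_eef_pos(); print('insert',h,np.round(e,1),(np.array(manip.read_ft_force())-f0).round(1),'w',round(manip.read_gripper_width(),1)); return e[2]-26-tip
E
python3 - <<'E'
from h import *
print(insert(ch(33,58)))
shot('a3')
E
```

```text
insert True [582.5 -45.   50.9] [-0.5 -1.1  5.1] w 29.7
-0.03171695144001063
```

View pics/a3.png

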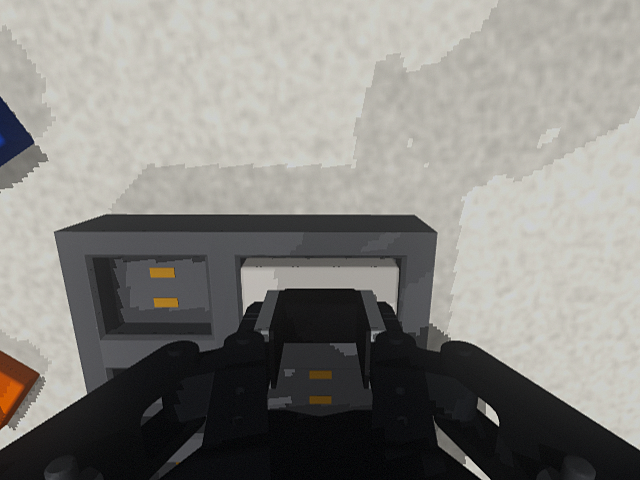

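Run:
```python
from h import *
manip.open_jaws(); p=ch(33,58); manip.movel([p[0],p[1],120],vel=150)
manip.move_ptp([488.4,140,150],DN(-28)); i,im=shot('d1')
for t in (48,60): print(np.round(ribfit(i,im,488.4,140,-28,thr=t),2))
print(manip.read_time_s())
```

```text
[488.55 139.88 -27.8    0.88]
[488.63 139.42 -27.85   0.91]
35.8667
```

View pics/d1.png

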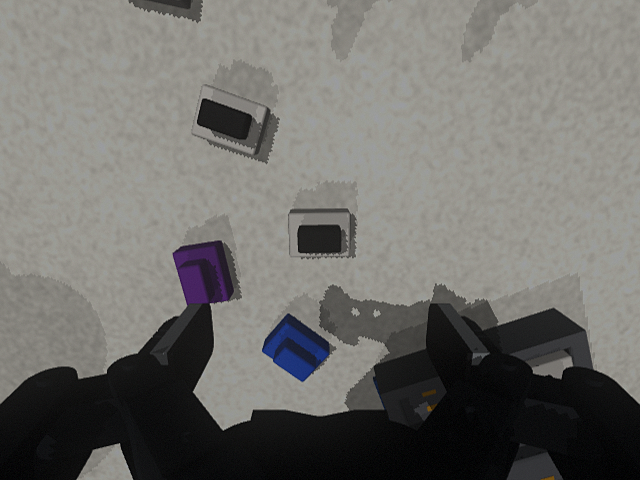

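Run:
```python
from h import *
g=[488.6,139.7]
w=pick(g,-28,24,zup=100,force=70)
manip.movel([*g,100],vel=120)
p=ch(-45,58); manip.move_ptp([p[0],p[1],110],DN(CY)); print(manip.read_gripper_width()); shot('d2'); held('d2',48); print(manip.read_time_s(),p)
```

```text
width 29.8 [489.4 139.8  24.8]
29.88369356396185
[268.2 252. ]
[367.7 251.9]
[261.8 265.7]
[373.6 265.6]
39.075 [505.42816242 -35.07173428   0.        ]
```

View pics/d2h.png

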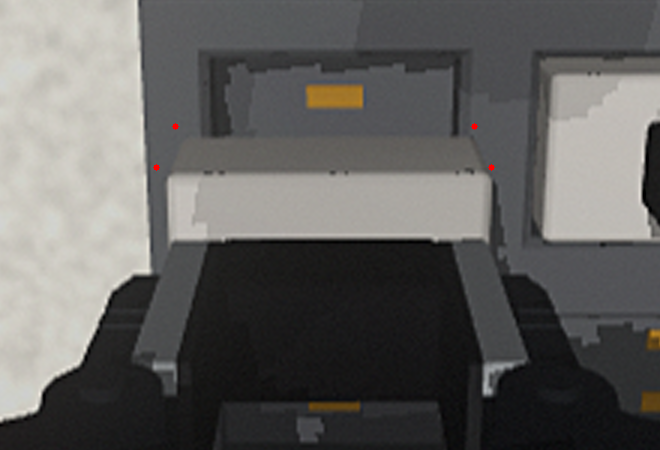

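Run:
```python
from h import *
p=ch(-45,58)
e=insert(p)
if abs(e)<2:
    manip.open_jaws(); manip.movel([p[0],p[1],120],vel=150)
    manip.move_ptp([470.9,243.9,150],DN(-46)); i,im=shot('c1x')
    for t in (48,60): print(np.round(ribfit(i,im,470.9,243.9,-46,thr=t),2))
else: shot('d3')
print(manip.read_time_s())
```

```text
insert True [505.1 -35.1  50.8] [-1.2  0.8  5.7] w 29.9
[470.98 244.47 -45.9    0.88]
[471.62 244.93 -46.07   0.91]
42.6583
```

View pics/c1x.png

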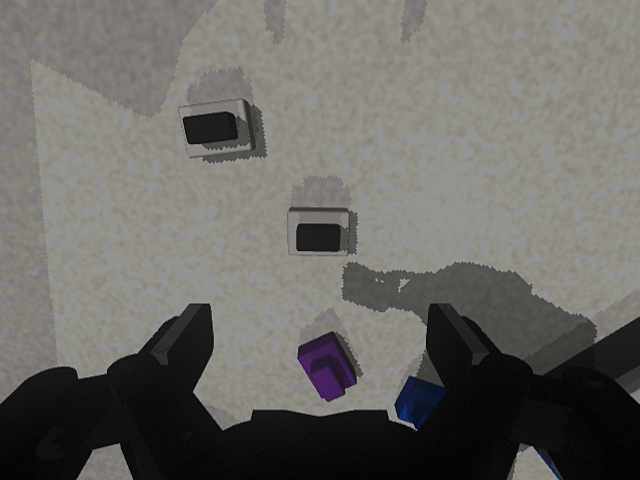

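Run:
```python
from h import *
g=[471.1,244.5]
w=pick(g,-46,24,zup=100,force=70)
manip.movel([*g,100],vel=120)
p=ch(-45,0); manip.move_ptp([p[0],p[1],110],DN(CY)); print(manip.read_gripper_width()); shot('c2x'); held('c2x',48); print(manip.read_time_s(),p)
```

```text
width 30.1 [471.9 244.7  24.8]
29.741969166713453
[268.4 252.6]
[367.9 252.6]
[262.1 266.3]
[373.9 266.4]
46.4083 [498.08385344 -92.60486496   0.        ]
```

View pics/c2xh.png

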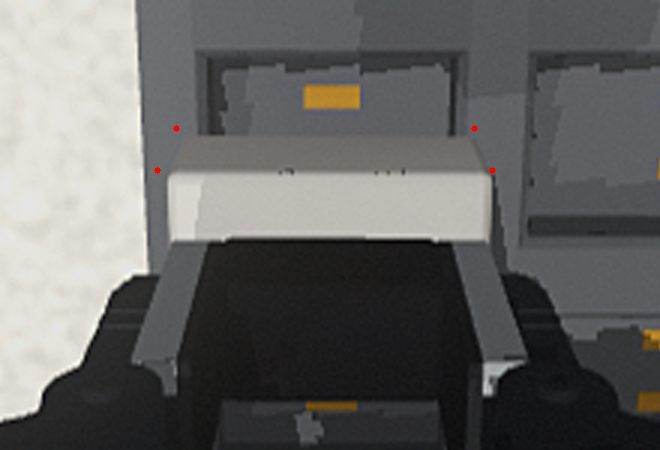

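Run:
```python
from h import *
p=ch(-45,0)
e=insert(p)
if abs(e)<2:
    manip.open_jaws(); manip.movel([p[0],p[1],120],vel=150)
    manip.move_ptp([475.3,351.3,150],DN(-38)); i,im=shot('b1')
    for t in (48,60): print(np.round(ribfit(i,im,475.3,351.3,-38,thr=t),2))
else: shot('c3')
print(manip.read_time_s())
```

```text
insert True [497.8 -92.5  50.8] [-0.4  0.3  5. ] w 30.1
[475.79 352.04 -39.     0.89]
[475.9  351.87 -39.23   0.91]
50.4917
```

View pics/b1.png

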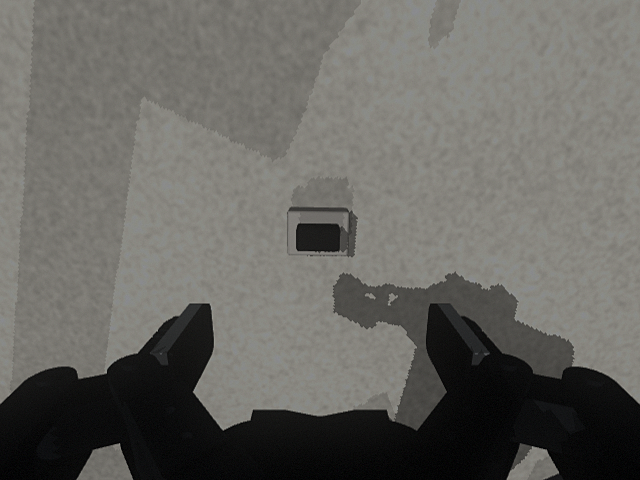

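Run:
```python
from h import *
g=[475.8,351.8]
w=pick(g,-38.7,24,zup=100,force=70)
manip.movel([*g,100],vel=120)
p=ch(-45,-58); manip.move_ptp([p[0],p[1],110],DN(CY)); print(manip.read_gripper_width()); shot('b2'); held('b2',48); print(manip.read_time_s(),p)
```

```text
width 30.1 [476.5 352.1  24.9]
29.639686193069643
[268.4 252.8]
[367.8 252.9]
[262.1 266.6]
[373.8 266.7]
54.7917 [ 490.73954446 -150.13799563    0.        ]
```

View pics/b2h.png

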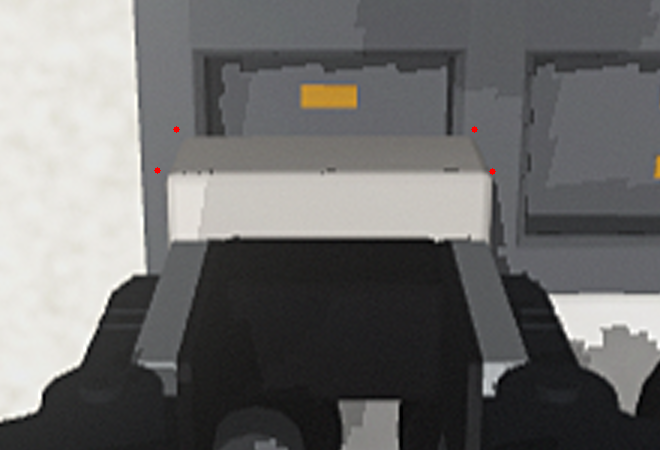

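Run:
```python
from h import *
p=ch(-45,-58)
e=insert(p)
if abs(e)<2:
    manip.open_jaws(); manip.movel([p[0],p[1],120],vel=150)
    manip.move_ptp([470,-115,230],DN(82))
i,im=shot('f1'); cv2.imwrite('pics/f1c.png',cv2.resize(im[190:380,170:450],None,fx=2.8,fy=2.8,interpolation=cv2.INTER_CUBIC))
cv2.imwrite('pics/top1.png',vision.camera('top'))
print(manip.read_time_s())
```

```text
insert True [ 490.4 -150.    50.8] [-0.3  0.6  6. ] w 29.7
58.65
```

View pics/f1c.png

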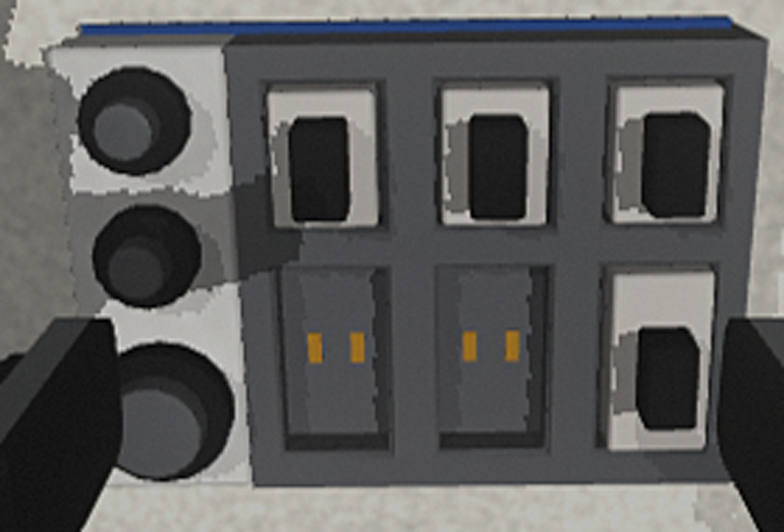

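View pics/top1.png

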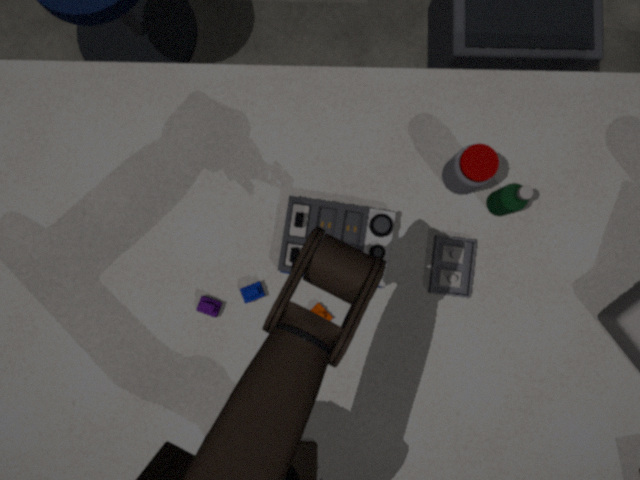

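Run:
```python
from h import *
manip.grasp(40)
for x,y in [(515.6,-215.8),(578,-223.8)]:
    manip.move_ptp([x,y,100],DN(82)); manip.movel([x,y,68],vel=100); f0=np.array(manip.read_ft_force())
    for z in range(63,50,-1):
        h=manip.movel([x,y,z],vel=20,guard=14); manip.dwell(.1)
        fz=(np.array(manip.read_ft_force())-f0)[2]; print(z,h,np.round(manip.read_eef_pos()[2],2),fz.round(1))
        if h or fz>9: break
    manip.dwell(.4); manip.movel([x,y,100],vel=100)
manip.move_ptp([470,-115,230],DN(82)); i,im=shot('f2')
cv2.imwrite('pics/f2c.png',cv2.resize(im[190:380,170:450],None,fx=2.8,fy=2.8,interpolation=cv2.INTER_CUBIC))
print(manip.read_time_s())
```

```text
63 False 63.14 -0.7
62 False 62.1 -0.1
61 False 61.19 0.8
60 False 60.16 1.2
59 False 59.1 1.2
58 False 58.17 2.1
57 False 57.12 3.4
56 False 56.1 4.2
55 False 55.98 8.6
54 False 55.88 13.1
63 False 63.21 -0.6
62 False 62.17 -0.1
61 False 61.23 0.7
60 False 60.12 2.8
59 False 59.14 2.6
58 False 58.14 2.1
57 False 57.18 3.7
56 False 56.14 3.9
55 False 56.04 7.4
54 False 55.93 11.7
71.6083
```

View pics/f2.png

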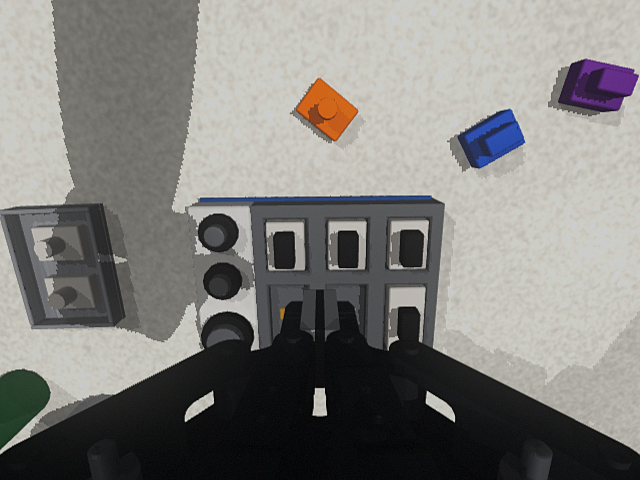

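Run:
```python
from h import *
manip.close_job(); print(manip.read_time_s())
```

```text
the job is handed in; nothing more can be done
the job is handed in; nothing more can be done
```

I finished the job and handed it in at about 72 s; the interface reports no verdict.

- **Keys:** I pressed the wake key first, and pressed it a second time to confirm how far it travels. After the packs were in, I pressed the middle key and then the start key. Each went from about 62 mm down to a hard stop at 56 mm, and the keys looked up in the last wrist picture.
- **Plugs:** Both white plugs lie side by side in the tray, as that picture shows.
- **Packs:** I found four packs on the table. The long one is in long bay 0 and the three short ones are in short bays 0, 1 and 2. When each was let go, the gripper height put its underside within about 0.2 mm of the bay floor.
- **Look-alikes and bottles:** I did not touch the blue, purple and orange look-alikes. The gel bottle and jar showed no movement in the top view taken before the last two key presses.

No check failed. My predicted outline of each held pack differed from the picture by one to four pixels, but every pack went in on the first try. I did not measure the packs' sideways position in the bays; they only look square and centred in the pictures. I saw no knocked pack and no slackened grip.

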